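# Make the bin markers tell the truth

### The job

Each of the three blue fittings bins carries a flip-over stock marker: lying to the left it shows green (stock in the bin), lying to the right red (bin empty, reorder). Two of them are out of date: the empty bin still shows green and a refilled one still shows red. Push those two paddles over their pivots with the fingertips until each lies flat on its other side, and leave the marker that is already right as it is; do not grip or force a paddle, and do not lift, tip or shove the bins or knock the other things on the bench.

Things in the scene. Friction and masses are not known exactly. Their poses are not given: they have to be found in the camera images.
- bin_a: small open-fronted blue steel bin that holds nothing, one of three alike (each may stand left, middle or right); loose on a 9 mm dark wooden board, 0.75 kg, 150 mm deep (x), 120 mm wide (y), back wall 85 mm high, sides falling from 85 to 45 mm at the front. Origin: centre of its underside; front faces its -x, left is +y
- marker_a (a joint): stock marker of bin_a: angle of its paddle about the pivot pin, rad. 0: lies level to the bin's left (+y of the bin), green face with white dot up (stock); 3.14: has gone over the top and lies level to the right, red face with white bar up (empty). Swings freely between these stops and drops softly to the side it leans to; needs under 1 N
- marker_a_pivot (a point): point on the pivot axis of marker_a, 140 mm above the bin's underside, bin's axes: the pin runs along x from an upright (18 mm wide, 148 mm high) on the bin's back wall, 37 mm behind (+x of) this point. The 40 g paddle is 4 mm thick, reaches 48 mm from the pin and spans 31 mm either way along it; only air beneath it down to the bin and its walls
- marker_a_edge (a point): middle of the free outer edge of the paddle of marker_a, 48 mm from the pin; it moves with the paddle
- bin_b: small open-fronted blue steel bin that holds four steel rings, one of three alike (each may stand left, middle or right); loose on a 9 mm dark wooden board, 0.75 kg, 150 mm deep (x), 120 mm wide (y), back wall 85 mm high, sides falling from 85 to 45 mm at the front. Origin: centre of its underside; front faces its -x, left is +y
- marker_b (a joint): stock marker of bin_b: angle of its paddle about the pivot pin, rad. 0: lies level to the bin's left (+y of the bin), green face with white dot up (stock); 3.14: has gone over the top and lies level to the right, red face with white bar up (empty). Swings freely between these stops and drops softly to the side it leans to; needs under 1 N
- marker_b_pivot (a point): point on the pivot axis of marker_b, 140 mm above the bin's underside, bin's axes: the pin runs along x from an upright (18 mm wide, 148 mm high) on the bin's back wall, 37 mm behind (+x of) this point. The 40 g paddle is 4 mm thick, reaches 48 mm from the pin and spans 31 mm either way along it; only air beneath it down to the bin and its walls
- marker_b_edge (a point): middle of the free outer edge of the paddle of marker_b, 48 mm from the pin; it moves with the paddle
- bin_c: small open-fronted blue steel bin that holds four brass buckles, one of three alike (each may stand left, middle or right); loose on a 9 mm dark wooden board, 0.75 kg, 150 mm deep (x), 120 mm wide (y), back wall 85 mm high, sides falling from 85 to 45 mm at the front. Origin: centre of its underside; front faces its -x, left is +y
- marker_c (a joint): stock marker of bin_c: angle of its paddle about the pivot pin, rad. 0: lies level to the bin's left (+y of the bin), green face with white dot up (stock); 3.14: has gone over the top and lies level to the right, red face with white bar up (empty). Swings freely between these stops and drops softly to the side it leans to; needs under 1 N
- marker_c_pivot (a point): point on the pivot axis of marker_c, 140 mm above the bin's underside, bin's axes: the pin runs along x from an upright (18 mm wide, 148 mm high) on the bin's back wall, 37 mm behind (+x of) this point. The 40 g paddle is 4 mm thick, reaches 48 mm from the pin and spans 31 mm either way along it; only air beneath it down to the bin and its walls
- marker_c_edge (a point): middle of the free outer edge of the paddle of marker_c, 48 mm from the pin; it moves with the paddle
- mallet: wooden mallet, 74 x 198 x 48 mm, lying; a loose bystander on the bench, nothing to do with it. Origin at the centre of its underside
- thread_spool: brown thread spool, 42 mm across, 55 mm tall, standing; a loose bystander on the bench, nothing to do with it. Origin at the centre of its underside
- sanding_block: brown sanding block, 38 x 70 x 28 mm, in front of the fixed teal splitting machine (345 mm tall, on the left of the bench beyond about x = 0.52 and y = 0.18; keep the wrist clear of it); a loose bystander on the bench, nothing to do with it. Origin at the centre of its underside

How it is judged:
At the end, for the whole second after the job is handed in: The empty bin's marker (marker_a) lies to the right, red up, above 2.95 rad; the refilled bin's (marker_b) and the other stocked bin's (marker_c) lie to the left, green up, under 0.19 rad; all three at rest, and every bin upright within 0.15 rad and within 25 mm of where it stood (value of joint marker_a above 2.95 rad and value of joint each of marker_b, marker_c below 0.19 rad and velocity of joint marker_a between -0.2 and 0.2 rad/s and velocity of joint marker_b between -0.2 and 0.2 rad/s and velocity of joint marker_c between -0.2 and 0.2 rad/s and not (distance of bin_a from where it was at the start of the episode above 0.025 m) and not (angle between bin_a's own z axis and vertical above 0.15 rad) and not (distance of bin_b from where it was at the start of the episode above 0.025 m) and not (angle between bin_b's own z axis and vertical above 0.15 rad) and not (distance of bin_c from where it was at the start of the episode above 0.025 m) and not (angle between bin_c's own z axis and vertical above 0.15 rad)); the robot touches nothing.
It fails at once if a bin shoved by more than 25 mm, lifted or tipped by more than 0.15 rad (distance of any of bin_a, bin_b, bin_c from where it was at the start of the episode above 0.025 m or angle between any of bin_a, bin_b, bin_c's own z axis and vertical above 0.15 rad).
It fails at once if the marker that was right swung up by more than 0.5 rad (value of joint marker_c above 0.5 rad).
It fails at once if a paddle gripped or forced (more than 20 N from the fingers) (contact force between the fingers and marker_a above 20 N or contact force between the fingers and marker_b above 20 N or contact force between the fingers and marker_c above 20 N).
It fails at once if a loose bystander knocked away by more than 30 mm (distance of any of mallet, thread_spool, sanding_block from where it was at the start of the episode above 0.03 m).
It also fails if it takes over 51 s, if anything falls off the work surface, if the arm or the gripper's body presses on something with over 40 N, if the wrist force passes 120 N, or if a joint passes its speed limit or range.

### The arm

A 6-joint arm with a two-finger parallel gripper is mounted at the origin on a cart in front of the work surface, level with it; the furniture and walls round the work are solid. World frame = base frame: x ahead of the robot, y to its left, z up, the work surface at z = 0. Lengths are in m, angles in rad, forces in N, time in s.
With the tool pointing down it reaches from about 0.375 to 0.975 m from the base axis. Payload 3.8 kg.
Tool frame: the origin (TCP) lies on the centre line of the jaws, within the pads' length; the fingertips stand 14 mm ahead of it and the grasp point (between the pads) lies 5 mm behind it; z points along the fingers, y is the line along which they close (so a half turn about z gives the same grasp; the last joint's range is limited). The gripper opens to 85 mm and grips with 20 to 120 N. Pads are 22 mm wide; open, the fingers measure 114 mm over their backs; the gripper's body (76 mm by 85 mm) begins 54 mm behind the grasp point. The pads swing forward as they close: fully open they stand 13 mm farther back than shut.
Start: joints at [-1.276, 0.264, 1.604, -0, 1.274, -0.037], TCP at [0.22, -0.638, 0.245] pointing down, gripper open.
Joint ranges: [-2.63, 2.63], [-0.94, 2.18], [0.31, 2.57], [-1.31, 4.45], [0, 2.66], [-2.55, 2.55]. Speed limits (rad/s): [2.57, 2.57, 3.14, 3.14, 3.14, 3.14].

### API

Orientations are given as a rotation vector (axis times angle).
In Python, from workcell import bot, eyes, spot_in gives the robot as it stands.
- The arm moves only by the tool carry_out, never from a script. Its argument "series" is text: rows parted by semicolons, each of 4 numbers parted by spaces: the shift along the world's x, y, z in m, then the turn about the world's z in degrees. In form: tx ty tz roll; .... A call has 1 to 20 rows; each row shifts and turns the commanded pose from where the row before left it; what a row does not reach is not made up. A row lasts 1/8 s, in which the tool goes at most 62.5 mm and 10.7 degrees, less where a joint would pass 70% of its speed; a pose out of reach is approached as far as the arm can. A call is refused whole if a number of a shift passes 0.0625 or a number of a turn 10.7, either way. A call with a gripper value outside its range is refused whole. "jaw" is the gripper command: -1 is shut, 1 is fully open, values between are in proportion, set as the call begins (left out, the last holds). The fingers move at their own pace and stop on an object; "grip_force" is the grip in N (left out, the last holds). Time passes only in rows, so rows that do not move let the fingers close. It gives the time, the measured TCP pose, the force, the opening and the grip force at its end, in the units of the state.
- bot.read_state(): the state, without advancing time (a new reading comes with each control period).
- eyes.read_camera(name): name is "scene" or "top"; returns (picture, depth): 400x640x3 uint8, blue, green, red; 400x640 float32, m along the optical axis (not along the pixel's ray), 0 where there is no reading.
- eyes.get_calibration(name): a dict with "K" (3x3 intrinsics, pixels), "distortion" ([k1, k2, p1, p2, k3] as OpenCV has them; the pictures are not rectified), "position" and "rotation" of the camera in the world. Camera axes: x right, y down, z forward; pixel columns grow to the right and rows downward; lengths in m; the calibration is good to about 2 mm. A picture is of the moment at which its call begins. get_calibration takes no time and is no camera call.
- bot.finish_job(): hands the job in; it is judged then, once.
Trained networks look in the newest picture that a camera, given by its name, has taken for a name from the list of things; names that differ only in an ending like _2 or _b are one class to them, and where a whole thing is asked for, a point or a joint stands for the part that bears it (a point fixed in the world has none). Each returns a list of dicts, best first, with "score" (0 to 1); they miss things now and then, are a little off and sometimes report something else, mostly with a low value. They report only what shows in the picture. A call takes as long as a camera call.
- spot_in(camera, target): "rect" ([centre column, centre row, width, height] in pixels, round what is visible of it).
The state is a dict: "time": time; "q": joint angles; "joint_vel": joint speeds; "joint_torque": joint torques, N m; "tool_pos": TCP position; "tcp_rot": TCP orientation; "wrist_force": force on the tool from outside, world axes, zero at the start; "torque": the same for the moment, N m; "width": opening from 0.0 (shut) to 1.0 (fully open); "grip_force": force on a finger pad.
Only numpy, scipy, OpenCV 4.12 (cv2) and the standard library are available. Lean on these libraries where they do the work, as an engineer would, in place of code of your own. Each camera call takes 0.05 s, during which the arm holds its last target. There are 200 camera calls.

## Working session

There is one attempt and no reset: what is moved stays moved. The work goes in short steps, Python scripts to look and compute and a tool call to move; the robot and the scene stay as the last step left them, time stands still between calls to the robot, and variables do not carry over. Pictures are saved under pics/ and viewed, at most 10 in all, crops included, and the job is handed in when it is done.

Besides the shell and the picture viewer there is one more tool, called after "Emit:" by a JSON object that holds its "fn" and its "kwargs", one argument or row to a line. carry_out: Moves the arm, as the interface text tells. Its arguments: {"type":"object","properties":{"series":{"type":"string"},"jaw":{"type":"number"},"grip_force":{"type":"number"}},"required":["series"]}

```bash
mkdir -p pics; cat > h.py <<'E'
import numpy as np, cv2
from workcell import bot, eyes, spot_in
def world(cam, d, pts):
    c=eyes.get_calibration(cam); K=np.array(c["K"]); D=np.array(c["distortion"])
    p=np.array(pts,float).reshape(-1,2)
    n=cv2.undistortPoints(p.reshape(-1,1,2),K,D).reshape(-1,2)
    z=np.array([d[int(round(v)),int(round(u))] for u,v in p])
    P=np.c_[n*z[:,None],z]
    R=np.array(c["rotation"]); R=R if R.shape==(3,3) else cv2.Rodrigues(R)[0]
    return P@R.T+np.array(c["position"])
def cloud(cam,d):
    v,u=np.mgrid[0:400,0:640]
    return world(cam,d,np.c_[u.ravel(),v.ravel()]).reshape(400,640,3)
E
python3 - <<'E'
from h import *
for n in("scene","top"):
    p,d=eyes.read_camera(n); cv2.imwrite(f"pics/{n}0.png",p); np.save(n+"0.npy",d); np.save(n+"p.npy",p)
    c=eyes.get_calibration(n); print(n,np.round(c["position"],3),np.round(c["rotation"],2).tolist())
    for t in("marker_a","bin_a","mallet","thread_spool","sanding_block"):
        for r in spot_in(n,t)[:4]:
            print(t,round(r["score"],2),np.round(r["rect"]),np.round(world(n,d,[np.clip(r["rect"][:2],0,[639,399])]),3))
E
```

```text
scene [-0.42  -0.661  0.69 ] [-1.88, 0.89, -0.58]
marker_a 0.67 [439. 224.  25.  17.] [[ 0.524 -0.316  0.153]]
marker_a 0.64 [365. 197.  27.  15.] [[ 0.528 -0.086  0.152]]
marker_a 0.42 [319. 179.  25.  14.] [[0.544 0.097 0.152]]
bin_a 0.88 [318. 208.  56.  69.] [[0.574 0.122 0.029]]
bin_a 0.67 [364. 230.  62.  71.] [[ 0.567 -0.068  0.021]]
bin_a 0.65 [417. 254.  74.  75.] [[ 0.561 -0.252  0.015]]
thread_spool 0.89 [378. 287.  17.  24.] [[ 0.336 -0.258  0.034]]
sanding_block 0.78 [259. 226.   9.  19.] [[0.367 0.186 0.027]]
top [0.274 0.012 1.129] [-2.11, 2.12, -0.21]
marker_a 0.91 [364. 169.  25.  24.] [[ 0.532 -0.084  0.155]]
marker_a 0.82 [454. 171.  26.  25.] [[ 0.526 -0.309  0.154]]
marker_a 0.65 [290. 168.  22.  29.] [[0.537 0.1   0.154]]
bin_a 0.75 [435. 188.  56.  68.] [[ 0.51  -0.296  0.024]]
bin_a 0.73 [305. 186.  52.  70.] [[0.521 0.071 0.015]]
bin_a 0.6 [372. 186.  50.  68.] [[ 0.519 -0.119  0.011]]
mallet 0.75 [197. 205.  68.  43.] [[0.467 0.379 0.002]]
thread_spool 0.52 [424. 247.  14.  13.] [[ 0.344 -0.247  0.059]]
sanding_block 0.81 [253. 236.  26.  27.] [[0.377 0.21  0.03 ]]
```

```bash
python3 - <<'E'
from h import *
for n,(r0,r1,c0,c1) in dict(scene=(140,310,240,500),top=(120,270,160,490)).items():
    p=np.load(n+"p.npy")[r0:r1,c0:c1]; s=min(800/p.shape[1],600/p.shape[0])
    cv2.imwrite(f"pics/{n}c.png",cv2.resize(p,None,fx=s,fy=s,interpolation=cv2.INTER_CUBIC)); print(n,s)
p=np.load("topp.npy");d=np.load("top0.npy");W=cloud("top",d)
hsv=cv2.cvtColor(p,cv2.COLOR_BGR2HSV)
m=((W[...,2]>.135)&(W[...,2]<.175)&(W[...,0]>.4)&(W[...,0]<.66)&(abs(W[...,1]+.1)<.4)).astype(np.uint8)
k,l,st,ce=cv2.connectedComponentsWithStats(m)
for i in range(1,k):
    if st[i,4]>40:
        q=W[l==i]; print(st[i],ce[i].round(),np.percentile(q,2,0).round(3),np.percentile(q,98,0).round(3),np.median(hsv[l==i],0),
          cv2.minAreaRect(q[:,:2].astype(np.float32)))
# back wall/ side walls
m=((W[...,2]>.08)&(W[...,2]<.1)&(W[...,0]>.5)&(W[...,0]<.7)&(abs(W[...,1]+.1)<.4)).astype(np.uint8)
k,l,st,ce=cv2.connectedComponentsWithStats(m)
for i in range(1,k):
    if st[i,4]>15:
        q=W[l==i]; print('wall',st[i],np.percentile(q,2,0).round(3),np.percentile(q,98,0).round(3))
E
```

```text
scene 3.076923076923077
top 2.4242424242424243
[236 125  20  15 113] [245. 131.] [0.611 0.195 0.14 ] [0.65  0.235 0.175] [ 21.  47. 139.] ((0.6331468820571899, 0.2192741185426712), (0.02391485869884491, 0.056635674089193344), 45.17197799682617)
[218 126   7   9  41] [220. 130.] [0.632 0.276 0.138] [0.646 0.29  0.173] [ 21.  43. 160.] ((0.6369054317474365, 0.2830415964126587), (0.009639129973948002, 0.017819004133343697), 49.98142623901367)
[211 133  29  26 181] [226. 148.] [0.562 0.234 0.137] [0.619 0.297 0.173] [ 81. 130. 103.] ((0.5884801149368286, 0.2639526426792145), (0.05045217275619507, 0.055474068969488144), 52.20328140258789)
[281 148  29  34 588] [293. 164.] [0.51  0.061 0.143] [0.582 0.124 0.158] [ 59.   93.5 162. ] ((0.5488536357879639, 0.09398699551820755), (0.06729834526777267, 0.08539305627346039), 76.28768157958984)
[354 151  29  35 596] [366. 168.] [ 0.499 -0.126  0.142] [ 0.572 -0.06   0.159] [ 61.5 104.  159. ] ((0.5392245054244995, -0.09048536419868469), (0.06810174882411957, 0.08603645861148834), 72.71258544921875)
[434 152  31  34 616] [452. 169.] [ 0.498 -0.335  0.142] [ 0.57  -0.271  0.158] [  7.  124.5 203. ] ((0.5366560220718384, -0.30558788776397705), (0.08516369014978409, 0.06914665549993515), 11.81935977935791)
wall [302 156  23  16  84] [0.542 0.018 0.081] [0.584 0.073 0.1  ]
wall [278 159   3  28  60] [0.503 0.132 0.081] [0.575 0.139 0.1  ]
wall [414 159  29  28 149] [ 0.503 -0.298  0.08 ] [ 0.572 -0.226  0.1  ]
wall [348 161   6  14  34] [ 0.534 -0.062  0.084] [ 0.569 -0.048  0.1  ]
wall [375 161  20  26 106] [ 0.501 -0.168  0.081] [ 0.57  -0.122  0.1  ]
wall [323 173   3  14  24] [0.501 0.015 0.094] [0.537 0.019 0.1  ]
wall [348 176   2  11  19] [ 0.502 -0.05   0.095] [ 0.528 -0.047  0.1  ]
```

View pics/scenec.png

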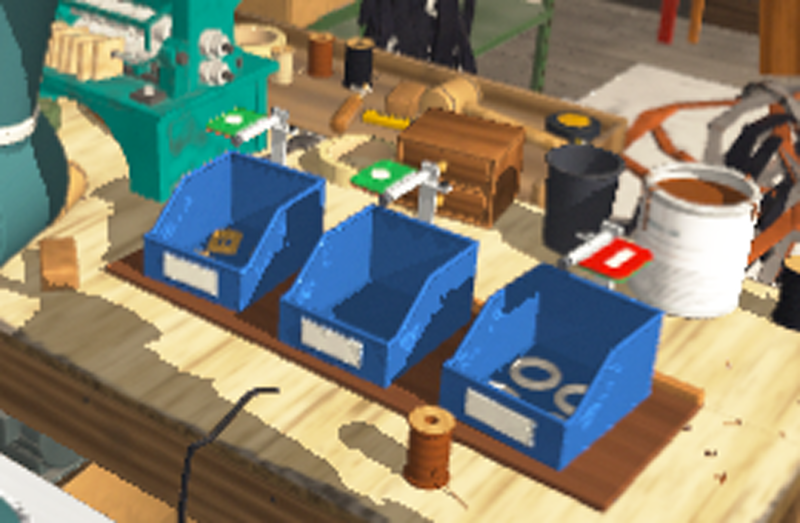

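View pics/topc.png

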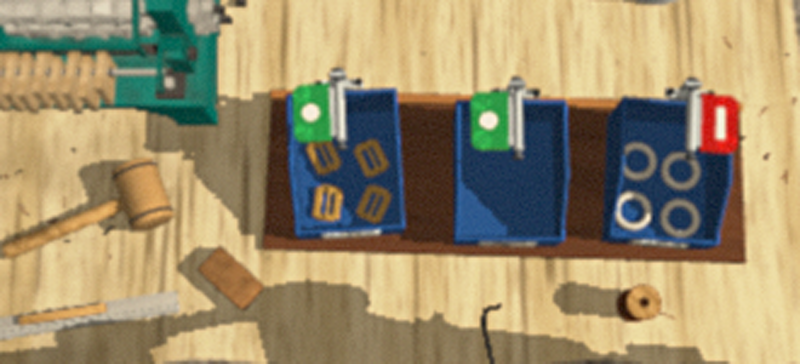

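The top crop shows three bins: left is bin_c (buckles, green, correct), middle is bin_a (empty, green dot near pixel (361,170)), and right is bin_b (rings, red bar near (456,170)). I push the middle paddle toward -y and the right one toward +y, with the shut fingers pressing on the outer edge as they rise.

```bash
python3 - <<'E'
from h import *
for n in("top","scene"):
    p=np.load(n+"p.npy");W=cloud(n,np.load(n+"0.npy"))
    h=cv2.cvtColor(p,cv2.COLOR_BGR2HSV); z=(abs(W[...,2]-.151)<.012)&(abs(W[...,0]-.54)<.1)
    for nm,mm in(("mid",(h[...,0]>45)&(h[...,0]<75)&(h[...,1]>110)&(W[...,1]<0)&(W[...,1]>-.2)),("right",((h[...,0]<6)|(h[...,0]>174))&(h[...,1]>150)&(W[...,1]<-.2)),
      ("pinM",(h[...,1]<45)&(W[...,1]<-.05)&(W[...,1]>-.2)),("pinR",(h[...,1]<45)&(W[...,1]<-.2)&(W[...,1]>-.4))):
        q=W[mm&z]; print(n,nm,len(q),np.percentile(q,[1,50,99],0).round(3).tolist() if len(q) else '')
        if len(q)>3: print(cv2.minAreaRect(q[:,:2].astype(np.float32)))
s=bot.read_state(); print(s["time"],s["tool_pos"],s["tcp_rot"],s["width"])
E
```

```text
top mid 287 [[0.502, -0.096, 0.149], [0.53, -0.078, 0.153], [0.562, -0.059, 0.157]]
((0.531862735748291, -0.07763649523258209), (0.06123579293489456, 0.0372072272002697), 1.144860029220581)
top right 260 [[0.498, -0.335, 0.148], [0.526, -0.314, 0.153], [0.558, -0.298, 0.157]]
((0.5267525911331177, -0.3178618252277374), (0.03771818429231644, 0.06050204113125801), 83.58428192138672)
top pinM 216 [[0.492, -0.125, 0.141], [0.535, -0.105, 0.154], [0.573, -0.072, 0.16]]
((0.534164309501648, -0.1077711433172226), (0.058665163815021515, 0.06932871043682098), 48.829925537109375)
top pinR 241 [[0.491, -0.321, 0.14], [0.537, -0.289, 0.153], [0.572, -0.268, 0.159]]
((0.5335342884063721, -0.2978016436100006), (0.08108027279376984, 0.0509955957531929), 10.573274612426758)
scene mid 102 [[0.5, -0.098, 0.15], [0.526, -0.079, 0.152], [0.563, -0.06, 0.154]]
((0.5312325358390808, -0.07914331555366516), (0.040820568799972534, 0.06343883275985718), 89.04962921142578)
scene right 144 [[0.496, -0.336, 0.149], [0.525, -0.315, 0.152], [0.559, -0.297, 0.154]]
((0.5283094644546509, -0.31671246886253357), (0.038065165281295776, 0.06783276051282883), 86.56949615478516)
scene pinM 126 [[0.49, -0.133, 0.14], [0.544, -0.11, 0.152], [0.572, -0.075, 0.157]]
((0.5347075462341309, -0.09853924810886383), (0.050455790013074875, 0.08206380158662796), 72.73297882080078)
scene pinR 135 [[0.489, -0.321, 0.142], [0.535, -0.29, 0.152], [0.572, -0.268, 0.158]]
((0.5335366725921631, -0.2968306243419647), (0.08436764776706696, 0.049874357879161835), 12.30553150177002)
0.6 [ 0.21989534 -0.63817297  0.24533524] [3.09840841e+00 5.18839069e-01 2.31975887e-06] 0.9974810176587905
```

Emit:
{"fn": "carry_out", "kwargs": {
  "series": "0.03 0.02 0 7.1; 0.03 0.02 0 7.1; 0.03 0.02 0 7.1; 0.03 0.02 0 7.1; 0.03 0.02 0 7.1; 0.03 0.02 0 7.1; 0.03 0.02 0 7.1; 0.03 0.02 0 7.1; 0.03 0.02 0 7.1; 0.037 0.02 0 7.1; 0 0.04 0 0; 0 0.033 0 0; 0 0 0 0; 0 0 0 0",
  "jaw": -1,
  "grip_force": 20
}}

```text
time: 2.35
tool_pos: [0.527, -0.3656, 0.2456]
tcp_rot: [2.22, 2.221, -0.001]
wrist_force: [-0.3, -0.3, -0.4]
width: -0.002
grip_force: 0.0
```

Emit:
{"fn": "carry_out", "kwargs": {
  "series": "0 0 -0.04 0; 0 0 -0.04 0; 0 0 -0.025 0; 0 0 -0.005 0; 0 0.005 0 0; 0 0 0 0"
}}

```text
time: 3.1
tool_pos: [0.5278, -0.3608, 0.1371]
tcp_rot: [2.219, 2.22, 0.001]
wrist_force: [-0.1, -0.8, 0.4]
width: 0.003
grip_force: 0.0
```

```bash
python3 - <<'E'
from h import *
p,d=eyes.read_camera("scene"); cv2.imwrite("pics/s1.png",cv2.resize(p[140:300,340:520],None,fx=3.5,fy=3.5,interpolation=cv2.INTER_CUBIC))
print(bot.read_state()["tool_pos"],bot.read_state()["wrist_force"])
E
```

```text
[ 0.52786909 -0.360858    0.13719937] [ 0.03938634 -0.33024001 -0.88778779]
```

View pics/s1.png

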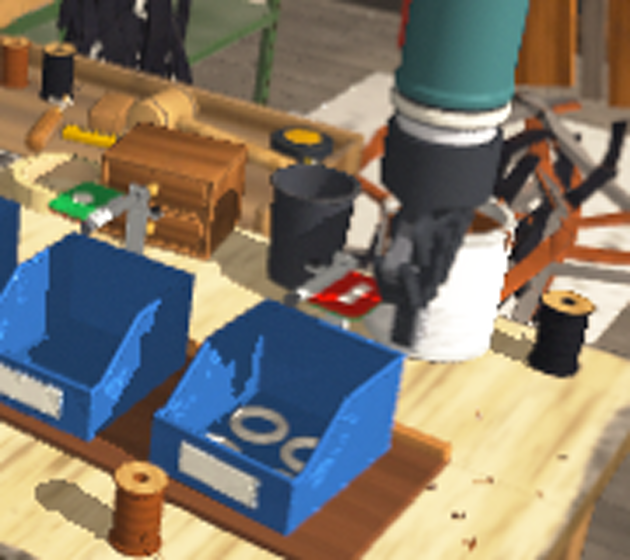

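Emit:
{"fn": "carry_out", "kwargs": {
  "series": "0 0.005 -0.008 0; 0 0.005 0 0; 0 0 0 0; 0 0.002 0.003 0; 0 0.002 0.003 0; 0 0.002 0.003 0; 0 0.002 0.003 0; 0 0.002 0.003 0; 0 0.002 0.003 0; 0 0.002 0.003 0"
}}

```text
time: 4.4
tool_pos: [0.5277, -0.3365, 0.1491]
tcp_rot: [2.22, 2.22, 0.001]
wrist_force: [2.6, -4.7, 1.9]
width: -0.002
grip_force: 2.1
```

```bash
python3 - <<'E'
from h import *
p,d=eyes.read_camera("scene"); cv2.imwrite("pics/s2.png",cv2.resize(p[180:300,390:510],None,fx=4.5,fy=4.5,interpolation=cv2.INTER_CUBIC))
print(bot.read_state()["tool_pos"],bot.read_state()["wrist_force"])
E
```

```text
[ 0.52778385 -0.33644199  0.14960897] [ 0.88965086 -4.56231175  2.35586959]
```

View pics/s2.png

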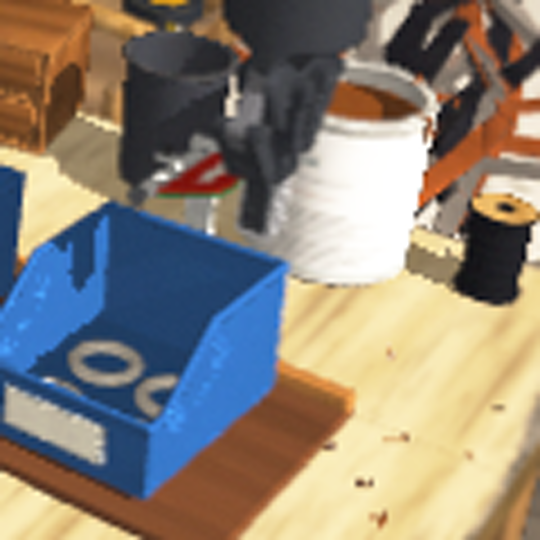

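```bash
cat >> h.py <<'E'
def binshift(r=(235,290,392,455)):
    a=cv2.cvtColor(np.load("scenep.npy"),cv2.COLOR_BGR2GRAY); b=cv2.cvtColor(eyes.read_camera("scene")[0],cv2.COLOR_BGR2GRAY)
    t=a[r[0]:r[1],r[2]:r[3]]; m=cv2.matchTemplate(b[r[0]-15:r[1]+15,r[2]-15:r[3]+15],t,cv2.TM_CCOEFF_NORMED)
    _,v,_,l=cv2.minMaxLoc(m); s,_=cv2.phaseCorrelate(np.float64(t),np.float64(b[r[0]:r[1],r[2]:r[3]]),cv2.createHanningWindow((t.shape[1],t.shape[0]),cv2.CV_64F)); return l[0]-15,l[1]-15,v,s
E
python3 - <<'E'
from h import *
print(binshift())
p,d=eyes.read_camera("top");W=cloud("top",d);W0=cloud("top",np.load("top0.npy"))
cv2.imwrite("pics/t2.png",np.hstack([cv2.resize(q[130:230,400:480],None,fx=4.5,fy=4.5,interpolation=cv2.INTER_CUBIC) for q in(np.load("topp.npy"),p)]))
E
```

```text
(-1, -1, 0.8752467036247253, (-0.5884454796145349, -1.0330433715904377))
```

View pics/t2.png

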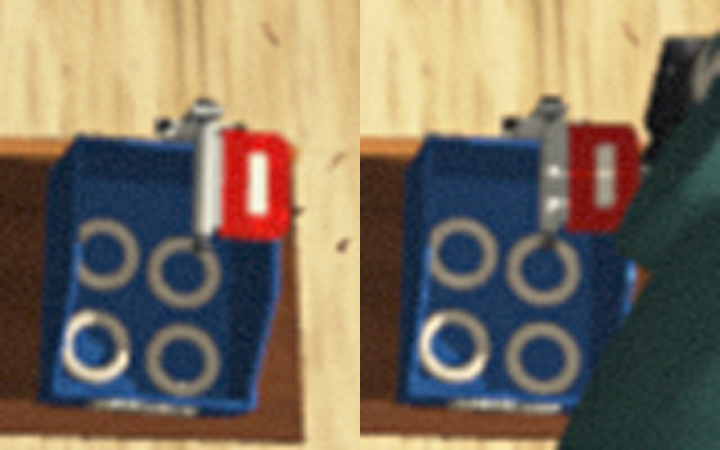

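The bin is rocking instead. The paddle edge wants to rise faster than my finger does, so friction jams it. I'll back off, then drag up along the edge's own arc.

Emit:
{"fn": "carry_out", "kwargs": {
  "series": "0 -0.004 -0.002 0; 0 -0.004 -0.008 0; 0 0 -0.006 0; 0 0 0 0"
}}

```text
time: 5.05
tool_pos: [0.526, -0.3439, 0.1305]
tcp_rot: [-2.22, -2.219, 0.0]
wrist_force: [2.1, -3.1, -0.4]
width: 0.001
grip_force: 1.8
```

```bash
python3 - <<'E'
from h import *
s=bot.read_state();print(s["tool_pos"],s["wrist_force"],binshift())
E
```

```text
[ 0.52598327 -0.3438741   0.13048063] [ 2.09693369 -3.06043092 -0.37949052] (-1, 0, 0.9031503200531006, (-0.9121689250898726, -0.695962487289755))
```

Emit:
{"fn": "carry_out", "kwargs": {
  "series": "0 0 0.004 0; 0 0 0.004 0; 0 0 0.004 0; 0 0 0.004 0; 0 0.001 0.004 0; 0 0.001 0.004 0"
}}

```text
time: 5.85
tool_pos: [0.5268, -0.342, 0.1566]
tcp_rot: [-2.221, -2.222, -0.0]
wrist_force: [0.2, -0.4, 0.1]
width: -0.001
grip_force: 0.1
```

```bash
python3 - <<'E'
from h import *
s=bot.read_state();print(s["tool_pos"],s["wrist_force"],binshift())
p,d=eyes.read_camera("scene"); cv2.imwrite("pics/s3.png",cv2.resize(p[180:300,390:510],None,fx=4.5,fy=4.5,interpolation=cv2.INTER_CUBIC))
E
```

```text
[ 0.52682137 -0.34196496  0.15656536] [ 0.16084741 -0.40784642  0.1308133 ] (-1, 0, 0.9317000508308411, (-0.9278712713826422, -0.6669538243299478))
```

View pics/s3.png

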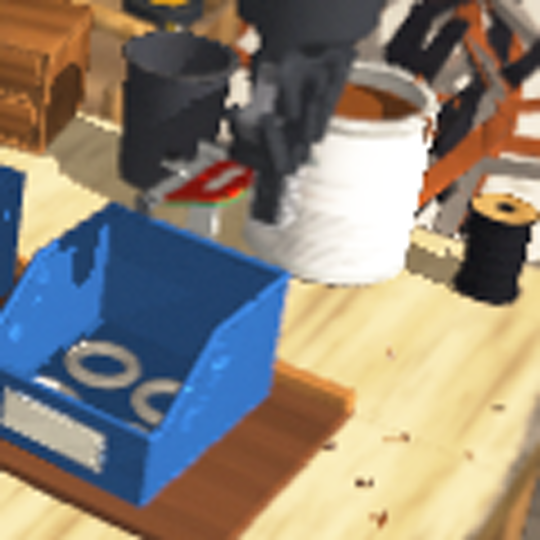

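```bash
cat >> h.py <<'E'
def paddle(cam,lo,hi):
    p,d=eyes.read_camera(cam);W=cloud(cam,d);h=cv2.cvtColor(p,cv2.COLOR_BGR2HSV)
    g=(W[...,2]>.12)&(W[...,2]<.215)&(abs(W[...,0]-.53)<.06)&(W[...,1]>lo)&(W[...,1]<hi)
    for nm,c in(("red",((h[...,0]<6)|(h[...,0]>174))&(h[...,1]>140)),("green",(h[...,0]>45)&(h[...,0]<75)&(h[...,1]>110))):
        q=W[g&c]
        if len(q)>15: print(cam,nm,len(q),np.percentile(q,[3,50,97],0).round(3).tolist(),"dz/dy",np.polyfit(q[:,1],q[:,2],1)[0].round(2))
def st():
    s=bot.read_state();print(s["time"],s["tool_pos"].round(4),s["wrist_force"].round(1))
E
python3 -c "
from h import *
st();paddle('scene',-.38,-.2);paddle('top',-.38,-.2)"
```

```text
5.95 [ 0.5272 -0.3422  0.157 ] [-0.4 -0.4  0.1]
scene red 72 [[0.497, -0.328, 0.155], [0.518, -0.306, 0.161], [0.55, -0.294, 0.169]] dz/dy -0.48
top red 272 [[0.499, -0.327, 0.155], [0.527, -0.307, 0.161], [0.555, -0.294, 0.169]] dz/dy -0.34
```

Emit:
{"fn": "carry_out", "kwargs": {
  "series": "0 0.002 0.004 0; 0 0.002 0.004 0; 0 0.003 0.004 0; 0 0.004 0.004 0; 0 0.005 0.003 0; 0 0.006 0.003 0; 0 0.006 0.003 0; 0 0.006 0.003 0; 0 0.006 0.002 0"
}}

```text
time: 7.18
tool_pos: [0.5268, -0.3016, 0.1864]
tcp_rot: [-2.221, -2.222, -0.0]
wrist_force: [0.4, 0.3, 0.8]
width: -0.001
grip_force: 0.1
```

```bash
python3 -c "
from h import *
st();paddle('scene',-.38,-.2);paddle('top',-.38,-.2)"
```

```text
7.175 [ 0.5268 -0.3016  0.1864] [0.4 0.3 0.8]
scene green 59 [[0.499, -0.289, 0.161], [0.512, -0.287, 0.177], [0.528, -0.285, 0.197]] dz/dy -4.69
top red 47 [[0.518, -0.287, 0.166], [0.544, -0.285, 0.183], [0.557, -0.282, 0.198]] dz/dy -4.77
```

Emit:
{"fn": "carry_out", "kwargs": {
  "series": "0 0.005 0 0; 0 0.005 0 0; 0 0.006 0 0; 0 0.004 0 0; 0 0 0 0; 0 0 0.02 0; 0 0 0.04 0; 0 0 0 0; 0 0 0 0; 0 0 0 0"
}}

```text
time: 8.52
tool_pos: [0.5262, -0.2819, 0.2454]
tcp_rot: [-2.22, -2.22, 0.001]
wrist_force: [0.4, 0.4, -0.3]
width: -0.003
grip_force: 0.0
```

```bash
python3 -c "
from h import *
st();paddle('scene',-.38,-.2);paddle('scene',-.2,0);paddle('top',-.2,0);print(binshift())"
```

```text
8.525 [ 0.5262 -0.2819  0.2454] [ 0.4  0.4 -0.3]
scene green 133 [[0.503, -0.273, 0.15], [0.528, -0.257, 0.152], [0.561, -0.237, 0.154]] dz/dy -0.01
scene green 96 [[0.503, -0.096, 0.15], [0.526, -0.08, 0.152], [0.561, -0.061, 0.154]] dz/dy -0.01
top green 260 [[0.502, -0.095, 0.15], [0.528, -0.08, 0.153], [0.559, -0.062, 0.156]] dz/dy -0.02
(-1, 0, 0.9301748871803284, (-0.9106953482428821, -0.6445828931953059))
```

Emit:
{"fn": "carry_out", "kwargs": {
  "series": "0.005 0.05 0 0; 0 0.05 0 0; 0 0.05 0 0; 0 0.05 0 0; 0 0.044 0 0; 0 0 0 0; 0 0 -0.04 0; 0 0 -0.04 0; 0 0 -0.03 0; 0 0 -0.007 0; 0 0 0 0; 0 -0.004 0 0; 0 -0.003 0 0; 0 -0.001 0 0; 0 0 0 0"
}}

```text
time: 10.6
tool_pos: [0.5321, -0.0463, 0.1297]
tcp_rot: [2.221, 2.221, 0.001]
wrist_force: [0.4, 0.6, 0.7]
width: -0.001
grip_force: 0.0
```

```bash
python3 -c "
from h import *
st();paddle('scene',-.2,0)"
```

```text
10.6 [ 0.5321 -0.0463  0.1297] [0.4 0.6 0.7]
scene green 106 [[0.501, -0.096, 0.15], [0.527, -0.08, 0.151], [0.561, -0.061, 0.153]] dz/dy -0.02
```

Emit:
{"fn": "carry_out", "kwargs": {
  "series": "0 -0.002 0 0; 0 -0.001 0 0; 0 0 0 0"
}}

```text
time: 11.02
tool_pos: [0.5318, -0.0492, 0.1292]
tcp_rot: [-2.221, -2.221, 0.0]
wrist_force: [0.9, -0.1, 0.2]
width: 0.005
grip_force: 0.0
```

Emit:
{"fn": "carry_out", "kwargs": {
  "series": "0 -0.001 0 0; 0 -0.001 0 0; 0 0 0 0"
}}

```text
time: 11.4
tool_pos: [0.5323, -0.0509, 0.1295]
tcp_rot: [2.221, 2.221, 0.001]
wrist_force: [0.9, 3.2, 1.5]
width: -0.002
grip_force: 1.9
```

Contact at about 3 N, so now up along the arc.

Emit:
{"fn": "carry_out", "kwargs": {
  "series": "0 0 0.004 0; 0 -0.001 0.004 0; 0 -0.001 0.004 0; 0 -0.001 0.004 0; 0 -0.0015 0.004 0; 0 -0.002 0.004 0"
}}

```text
time: 12.15
tool_pos: [0.5319, -0.0577, 0.1537]
tcp_rot: [-2.221, -2.222, -0.0]
wrist_force: [0.3, 3.6, 2.0]
width: 0.005
grip_force: 1.7
```

```bash
python3 -c "
from h import *
st();paddle('scene',-.2,0);paddle('top',-.2,0)"
```

```text
12.15 [ 0.5319 -0.0577  0.1537] [0.3 3.6 2. ]
scene green 142 [[0.502, -0.101, 0.158], [0.527, -0.086, 0.166], [0.561, -0.071, 0.176]] dz/dy 0.58
top green 38 [[0.516, -0.099, 0.156], [0.521, -0.093, 0.164], [0.536, -0.078, 0.173]] dz/dy 0.63
```

Emit:
{"fn": "carry_out", "kwargs": {
  "series": "0 0 0.004 0; 0 -0.002 0.004 0; 0 -0.003 0.004 0; 0 -0.004 0.004 0; 0 -0.005 0.003 0; 0 -0.006 0.002 0; 0 -0.006 0 0; 0 -0.006 0 0; 0 -0.006 0 0; 0 -0.005 0 0"
}}

```text
time: 13.5
tool_pos: [0.5317, -0.101, 0.1741]
tcp_rot: [-2.221, -2.221, 0.0]
wrist_force: [-1.0, -0.2, 0.5]
width: -0.002
grip_force: 0.3
```

```bash
python3 -c "
from h import *
st();paddle('scene',-.2,0);paddle('top',-.2,0)"
```

```text
13.5 [ 0.5317 -0.101   0.1741] [-1.  -0.2  0.5]
scene green 82 [[0.5, -0.126, 0.161], [0.525, -0.121, 0.178], [0.56, -0.115, 0.195]] dz/dy -2.96
```

Emit:
{"fn": "carry_out", "kwargs": {
  "series": "0 0 0.01 0; 0 -0.006 0 0; 0 -0.006 0 0; 0 0 0 0; 0 0 0.03 0; 0 0 0.04 0; 0 0 0.04 0; 0 0 0 0; 0 0 0 0; 0 0 0 0; 0 0 0 0"
}}

```text
time: 14.98
tool_pos: [0.5311, -0.1125, 0.2927]
tcp_rot: [-2.22, -2.22, 0.002]
wrist_force: [-0.8, -0.9, 0.5]
width: -0.003
grip_force: 0.0
```

```bash
python3 -c "
from h import *
st();
for a in((-.38,-.2),(-.2,0),(0,.16)):paddle('scene',*a)
print(binshift(),binshift((215,268,338,392)),binshift((195,240,292,345)))
cv2.imwrite('pics/s9.png',cv2.resize(eyes.read_camera('scene')[0][140:310,240:500],None,fx=3,fy=3))"
```

```text
14.975 [ 0.5311 -0.1125  0.2927] [-0.8 -0.9  0.5]
scene green 135 [[0.502, -0.273, 0.15], [0.527, -0.257, 0.151], [0.561, -0.237, 0.154]] dz/dy -0.01
scene red 103 [[0.502, -0.155, 0.15], [0.53, -0.138, 0.152], [0.562, -0.12, 0.153]] dz/dy -0.0
scene green 75 [[0.512, 0.088, 0.149], [0.535, 0.102, 0.152], [0.57, 0.124, 0.154]] dz/dy -0.03
(-1, 0, 0.926889181137085, (-0.9524670264235127, -0.6513276445512766)) (0, 0, 0.9512332081794739, (0.19807736814453136, -0.004218367431427339)) (0, 0, 0.9519638419151306, (0.06887098429951521, 0.46475224919179325))
```

View pics/s9.png

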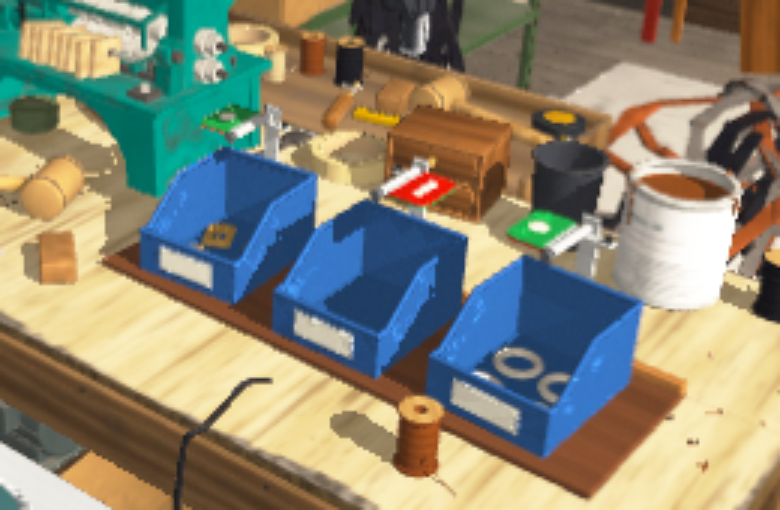

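The final picture shows the left marker green (225,120), the middle red (425,188) and the right green (540,228), all lying level. The bins are upright and have barely moved.

```bash
python3 -c "
from h import *
print(bot.finish_job())"
```

```text
the job is handed in; nothing more can be done
None
```

The job is handed in at about 15 s: the empty bin's marker now lies red and the refilled bin's green, the third marker was left alone, and the refilled bin rocked briefly (roughly 0.07 rad by eye) on my first push before settling back upright within a few mm of its start.

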